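Feed the loaf into the slicing guide

TASK

Get the loaf ready for slicing: with the outside of the fingers, push it along the bread board, straight in between the two slotted cheeks of the slicing guide, until its front end rests against the end stop. Keep the loaf flat on the board the whole time, never lifting or tipping it, leave the jar, the bread roll and the bread knife where they are, and draw the hand clear at the end.

Things in the scene. Friction and masses are not known exactly. Their poses are not given: they have to be found in the camera images.
- guide: Wooden bread board, 500 x 240 mm, 18 mm thick, fixed to the table, with a slicing guide (two slotted cheeks and an end stop, also fixed) on one half. Origin: centre of the board's underside, on the table. x is the feed direction, along the board's length towards the end stop; y is across the board, z up.
- guide_mouth (a point): Centre of the entrance of the gap, on the board's upper face (x 50, y 0, z 18 mm in the guide's frame). The two cheeks, dark wood slats with knife slots, are 12 mm thick, rise 100 mm above the board and run along the guide's x from 50 to 200 mm. The gap between them is 102 mm wide, centred on y = 0 and open at the top; the cheeks' front edges are rounded (6 mm).
- guide_stop (a point): Foot of the end stop's face, mid-width, on the board's upper face (x 205, y 0, z 18 mm in the guide's frame). The stop is a block 126 mm wide and 60 mm high above the board, behind the cheeks.
- loaf_center (a point): Centre (46 mm above the underside) of the loose brown tin loaf: 190 mm long (its x), 96 mm wide (y), 92 mm high; sides and ends flat and upright to 65 mm, then a low dome; about 0.6 kg, firm. It starts on the open half of the board, x roughly towards the stop but askew and off-centre. Home, its centre is at x 110, y 0 mm in the guide's frame and its rear stands 35 mm out of the cheeks.
- jar: Loose closed amber glass jar with steel lid, 68 mm across, 85 mm high, standing on the table beyond the board's edge on its -y side, beside the cheeks. Origin: centre of its underside. Leave alone.
- roll: Loose round bread roll, 74 mm across, 47 mm high, on the table beyond the end of the board, behind the end stop. Origin: centre of its underside. Leave alone.
- knife: Loose bread knife lying flat on the table, 330 mm long along its x axis (black handle towards -x), 30 mm wide, 16 mm high, beyond the board's edge on its -y side, beside the open half. Origin: mid-length, underside. Leave alone.
There are look-alikes about, which are no part of the job. What is meant by the part that bears loaf_center is not green, and is the smaller of those in its own colour.

How it is judged (in metres and radians):
On the way:
1. the loaf's front end is between the cheeks, flat on the board, before it is home (x of loaf_center in the frame of guide between -0.03 and 0.09 m and y of loaf_center in the frame of guide between -0.02 and 0.02 m and z of loaf_center in the frame of guide below 0.074 m).
At the end, for the whole second after the job is handed in: The loaf lies flat on the board between the cheeks, its front end within 5 mm of the end stop and along the guide (within 0.06 rad) and stays there; the jar, roll and knife are within 20 mm of where they were (x of loaf_center in the frame of guide above 0.105 m and y of loaf_center in the frame of guide between -0.006 and 0.006 m and z of loaf_center in the frame of guide between 0.058 and 0.069 m and angle between loaf_center's own z axis and vertical below 0.04 rad and angle between the x axis of loaf_center and the x axis of guide, either way round below 0.06 rad and distance of each of jar, roll, knife from where it was at the start of the episode below 0.02 m); the robot touches nothing.
It fails at once if the loaf is lifted off the board (more than 10 mm) or tipped (more than 0.15 rad) (z of loaf_center in the frame of guide above 0.074 m or angle between loaf_center's own z axis and vertical above 0.15 rad).
It fails at once if the loaf is pushed off the board (height (world z) of loaf_center below 0.05 m).
It fails at once if the jar, roll or knife is pushed more than 20 mm or the jar tipped (distance of any of jar, roll, knife from where it was at the start of the episode above 0.02 m or angle between jar's own z axis and vertical above 0.3 rad).
It also fails if it takes over 64 s, if anything falls off the work surface, if the arm or the gripper's body presses on something with over 40 N, if the wrist force passes 120 N, or if a joint passes its speed limit or range.

ROBOT

A 6-joint arm with a two-finger parallel gripper is mounted at the origin on the work surface. World frame = base frame: x ahead of the robot, y to its left, z up, the work surface at z = 0. Lengths are in mm, angles in rad, forces in N, time in s.
With the tool pointing down it reaches from about 300 to 950 mm from the base axis. Payload 3.1 kg.
Tool frame: the origin (TCP) lies midway between the tips of the shut fingers; the grasp point (between the pads) lies 19 mm behind it (manip.grip_depth is the distance from the TCP to the grasp point, in mm); z points along the fingers, y is the line along which they close (so a half turn about z gives the same grasp; the last joint's range is limited). The gripper opens to 85 mm and grips with 20 to 120 N. Pads are 22 mm wide; open, the fingers measure 114 mm over their backs; the gripper's body (76 mm by 85 mm) begins 54 mm behind the grasp point. The pads swing forward as they close: fully open they stand 13 mm farther back than shut.
Start: joints at [-1.272, 0.308, 1.634, -0, 1.2, -0.07], TCP at [225.284, -582.991, 231.272] pointing down, gripper open.
Joint ranges: [-3.06, 3.06], [-0.79, 1.96], [0.05, 2.63], [-1.19, 4.34], [0.05, 2.64], [-2.94, 2.94]. Speed limits (rad/s): [2.79, 2.79, 3.14, 3.14, 3.14, 3.14].

INTERFACE

Orientations are given as a unit quaternion [x, y, z, w].
In Python, from station import manip, get_image, get_calibration, order gives the robot as it stands.
- The arm moves only by the tool move_arm, never from a script. Its argument "steps" is a list of rows, each a list of 3 entries, a list of its own where there are three numbers: the turn, a rotation vector about the tool's x, y, z in rad, then the shift along the tool's x, y, z in m, then the opening, from 0 (shut) to 1 (fully open). In form: [[[rx, ry, rz], [tx, ty, tz], fingers], ...]. A call has 1 to 20 rows; each row shifts and turns the commanded pose from where the row before left it, along the tool's axes as they then stand; what a row does not reach is not made up. A row lasts 1/8 s, in which the tool goes at most 62.5 mm and 10.7 degrees, less where a joint would pass 70% of its speed; a pose out of reach is approached as far as the arm can. A call with a gripper value outside its range is refused whole. The fingers move at their own pace and stop on an object; "force" is the grip in N (left out, the last holds). Time passes only in rows, so rows that do not move let the fingers close. It gives the time, the measured TCP pose, the force, the opening and the grip force at its end, in the units of the state.
- manip.read_state(): the state, without advancing time (a new reading comes with each control period).
- get_image(name): name is "side" or "top" or "wrist"; returns (picture, depth): 384x512x3 uint8, red, green, blue; 384x512 float32, mm along the optical axis (not along the pixel's ray), 0 where there is no reading.
- get_calibration(name): a dict with "vertical_fov" (degrees; the focal length in pixels is half the picture's height over the tangent of half this angle, whatever the lens; pixels are square), "cx", "cy" (the principal point, pixels), "camera_from_world" (4x4, takes a point from world to camera coordinates). Camera axes: x right, y up, looking along -z (the intrinsics and any distortion apply to the point x, -y, -z); pixel columns grow to the right and rows downward; lengths in mm; the calibration is good to about 2 mm. A picture is of the moment at which its call begins: read the wrist's pose just before it. get_calibration takes no time and is no camera call; for the wrist camera it gives the pose at the moment of the call.
- order.finish_job(): hands the job in; it is judged then, once.
The state is a dict: "t": time; "joint_pos": joint angles; "qvel": joint speeds; "tau": joint torques, N m; "position": TCP position; "eef_rot": TCP orientation; "force": force on the tool from outside, world axes, zero at the start; "torque": the same for the moment, N m; "opening": finger opening in mm; "finger_force": force on a finger pad.
Only numpy, scipy, OpenCV 4.12 (cv2) and the standard library are available. Lean on these libraries where they do the work, as an engineer would, in place of code of your own. Each camera call takes 0.05 s, during which the arm holds its last target. There are 200 camera calls.

## Working session

There is one attempt and no reset: what is moved stays moved. The work goes in short steps, Python scripts to look and compute and a tool call to move; the robot and the scene stay as the last step left them, time stands still between calls to the robot, and variables do not carry over. Pictures are saved under pics/ and viewed, at most 10 in all, crops included, and the job is handed in when it is done.

Besides the shell and the picture viewer there is one more tool, called after "Emit:" as a command line: name --argument value ..., lists and objects as JSON in quotes. move_arm: Moves the arm, as the interface text tells. Its arguments: {"type":"object","properties":{"steps":{"type":"array","items":{"type":"array"}},"force":{"type":"number"}},"required":["steps"]}

```bash
ls; mkdir -p pics; cat > h.py <<'E'
import numpy as np,cv2
from station import manip,get_image,get_calibration,order
def snap(n,f):
    p,d=get_image(n);c=get_calibration(n);cv2.imwrite(f'pics/{f}.png',p[:,:,::-1]);np.savez(f'pics/{f}.npz',p=p,d=d,M=c['camera_from_world'],k=[c['vertical_fov'],c['cx'],c['cy']])
    return p,d,c
def cloud(f):
    z=np.load(f'pics/{f}.npz');d=z['d'];fov,cx,cy=z['k'];F=192/np.tan(np.radians(fov)/2)
    v,u=np.mgrid[0:384,0:512];P=np.stack([(u-cx)/F*d,-(v-cy)/F*d,-d,np.ones_like(d)],-1)
    W=P@np.linalg.inv(z['M']).T
    W=W[...,:3];W[d==0]=np.nan;return W,z['p']
E
python3 - <<'E'
from h import *
for n in('top','side'):
    p,d,c=snap(n,n+'0');print({k:(v if k!='camera_from_world' else np.round(v,3).tolist()) for k,v in c.items()})
a=cv2.imread('pics/top0.png');b=cv2.imread('pics/side0.png')
cv2.imwrite('pics/top0b.png',cv2.resize(a,(800,600)));cv2.imwrite('pics/side0b.png',cv2.resize(b,(800,600)))
E
```

```text
pics
{'vertical_fov': 47.50456655240194, 'cx': 258.0271745284515, 'cy': 192.07828184822827, 'camera_from_world': [[0.001, -1.0, -0.02, 25.008], [0.996, -0.001, 0.087, -530.954], [-0.087, -0.02, 0.996, -1329.674], [0.0, 0.0, 0.0, 1.0]]}
{'vertical_fov': 49.07399922603091, 'cx': 256.125615999937, 'cy': 199.34900429164688, 'camera_from_world': [[-0.987, -0.161, -0.003, 536.262], [0.1, -0.629, 0.771, -95.561], [-0.126, 0.76, 0.637, -1238.127], [0.0, 0.0, 0.0, 1.0]]}
```

View pics/top0b.png

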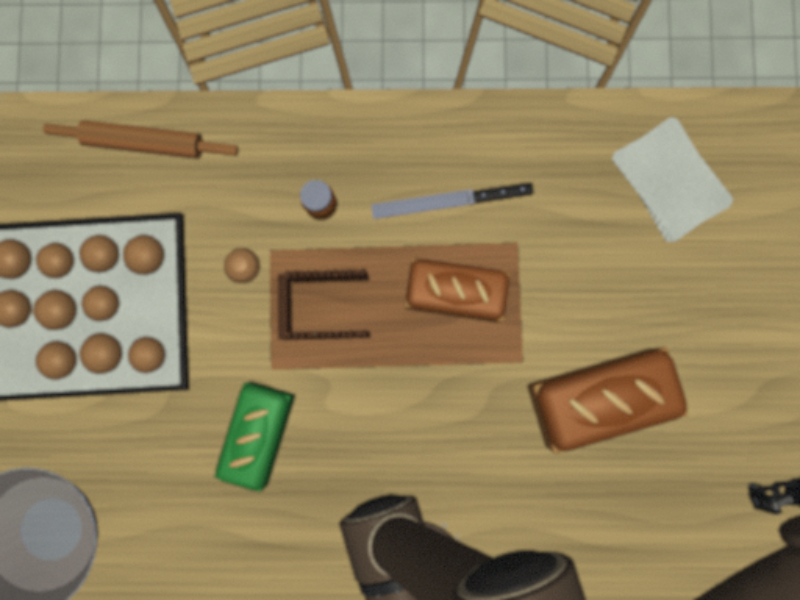

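View pics/side0b.png

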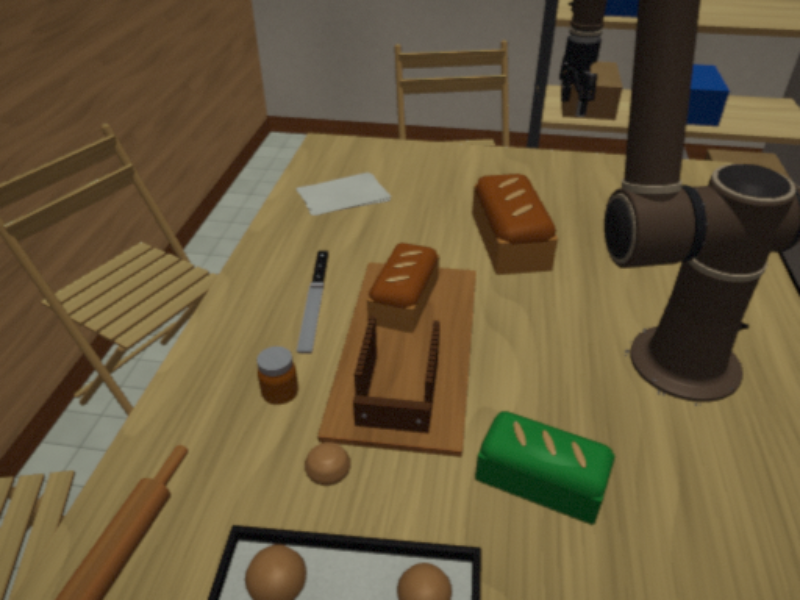

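The top view (800x600) shows three loaves: a small brown one on the board (457,290), a large brown one (610,400) and a green one (255,437). I choose the small brown one on the board. The guide opens to the right, the stop is at (285,305), the jar at (318,197), the knife at (455,200) and the roll at (241,264).

```bash
python3 - <<'E'
from h import *
W,p=cloud('top0')
def rect(m,l):
    X=W[m][:,:2].astype(np.float32);r=cv2.minAreaRect(X);print(l,m.sum(),np.round(r[0],1),np.round(r[1],1),round(r[2],2),'z',np.round(np.nanpercentile(W[m][:,2],[2,50,98]),1));return r
v,u=np.mgrid[0:384,0:512];U=u*800/512;V=v*600/384
z=W[...,2]
box=lambda a,b,c,d:(U>a)&(U<b)&(V>c)&(V<d)
def big(m):
    n,l,s,_=cv2.connectedComponentsWithStats(m.astype(np.uint8));return l==1+np.argmax(s[1:,4])
rect(big(box(250,545,225,390)&(z>9)),'board all')
lf=big(box(390,530,245,335)&(z>50));rect(lf,'loaf top>50')
for t in(70,80,90,100):rect(big(box(390,530,245,335)&(z>t)),f'loaf>{t}')
g=box(260,385,255,350)&(z>60)
rect(big(g),'guide>60')
rect(box(260,385,255,350)&(z>95),'cheeks>95')
s=box(262,300,255,350)&(z>55)&(z<90);rect(s,'stop')
W2,_=cloud('side0')
z2=W2[...,2];X2=W2[...,0];Y2=W2[...,1]
b=cv2.minAreaRect(W[big(box(250,545,225,390)&(z>9))][:,:2].astype(np.float32))
reg=(X2>b[0][0]-130)&(X2<b[0][0]+130)&(abs(Y2-b[0][1])<260)
for l,m in(('board',reg&(z2>9)),('loaf>70 side',reg&(z2>70)&(Y2<b[0][1]-20)),('cheek>95 side',reg&(z2>95)&(Y2>b[0][1]+45)),):
    m=big(m) if 'cheek' not in l else m
    X=W2[m][:,:2].astype(np.float32);r=cv2.minAreaRect(X);print(l,m.sum(),np.round(r,1) if 0 else r)
# individual cheeks top view
n,l,st,_=cv2.connectedComponentsWithStats((box(260,385,255,350)&(z>95)).astype(np.uint8))
for i in range(1,n):
    if st[i,4]>15: rect(l==i,f'cheek{i}')
for nme,bx in(('jar',(295,345,175,225)),('knife',(368,540,178,222)),('roll',(220,264,245,288))):
    rect(big(box(*bx)&(z>5)),nme)
E
```

```text
board all 12230 [520.3  41.6] [241.5 501. ] 1.63 z [ 12.3  19.  116. ]
loaf top>50 2110 [546.3 -79.1] [190.   96.9] 81.57 z [ 77.9 103.1 112.1]
loaf>70 2079 [546.2 -79.1] [190.   96.8] 81.41 z [ 83.1 103.1 112.1]
loaf>80 2058 [546.1 -79. ] [189.9  96.8] 81.21 z [ 85.1 103.2 112.1]
loaf>90 1924 [545.7 -78.9] [188.5  93.1] 81.84 z [ 92.3 103.6 112.3]
loaf>100 1494 [545.7 -77.6] [178.  85.] 81.56 z [100.2 104.8 112.5]
guide>60 837 [516.9 177.8] [127.1 173.1] 1.58 z [ 64.9  99.8 121.8]
cheeks>95 441 [517.1 165.8] [126.5 149.9] 1.12 z [ 96.8 116.4 122.2]
stop 303 [513.5 244.8] [124.   38.7] 1.18 z [56.9 77.  83.2]
board 9905 ((522.1507568359375, 43.44615173339844), (240.41552734375, 504.2866516113281), 1.6759262084960938)
loaf>70 side 1343 ((546.1376342773438, -74.1450424194336), (191.43536376953125, 95.21075439453125), 80.7233657836914)
cheek>95 side 499 ((517.8273315429688, 168.21383666992188), (126.05155181884766, 152.50726318359375), 1.4161853790283203)
cheek1 193 [573.5 180.2] [ 13.3 123.4] 1.06 z [ 96.5 116.  121. ]
cheek2 37 [575.6 103.2] [11.8 20.4] 2.02 z [ 99.3 117.6 122.2]
cheek3 91 [458.9 209.5] [11.7 60.4] 1.54 z [ 98.6 116.6 122.5]
cheek4 88 [460.  144.3] [11.5 58.4] 0.86 z [ 97.5 117.  122.1]
cheek5 32 [461.   99.8] [ 8.8 20. ] 1.05 z [104.4 116.4 122.2]
jar 474 [728.8 198.5] [78.8 65.5] 69.52 z [ 9.9 83.  89.8]
knife 802 [739.5 -75. ] [ 39.2 329.5] 8.2 z [ 5.3 10.5 20.3]
roll 428 [601.  348.8] [74.  71.4] 74.33 z [18.8 39.9 50.5]
```

```bash
cat >> h.py <<'E'
from scipy.spatial.transform import Rotation as R
C=np.array([521.2,42.5]);ps=np.radians(91.63);A=np.array([[np.cos(ps),-np.sin(ps)],[np.sin(ps),np.cos(ps)]])
def g2w(x,y):return C+A@[x,y]
def w2g(p):return A.T@(np.array(p)[:2]-C)
def st():
    s=manip.read_state();r=R.from_quat(s['eef_rot']);print('t',s['t'],'P',np.round(s['position'],1),'g',np.round(w2g(s['position']),1),'F',np.round(s['force'],1),'open',s['opening'])
    return s,r
def plan(gx,gy,z,yaw,tilt=0):
    # tool y axis at guide angle yaw, tool z down
    s,r=st();a=ps+yaw;y=np.array([np.cos(a),np.sin(a),0]);zz=np.array([0,0,-1.]);T=R.from_matrix(np.c_[np.cross(y,zz),y,zz])
    d=(r.inv()*T).as_rotvec();t=np.r_[g2w(gx,gy),z]-s['position']
    print('rotvec',np.round(d,4),'shift after turn (m)',np.round(T.inv().apply(t)/1000,4),'before',np.round(r.inv().apply(t)/1000,4))
E
python3 - <<'E'
from h import *
W,p=cloud('top0');v,u=np.mgrid[0:384,0:512];U=u*800/512;V=v*600/384
m=(U>520)&(U<695)&(V>340)&(V<460)&(W[...,2]>30)
B=cv2.boxPoints(cv2.minAreaRect(W[m][:,:2].astype(np.float32)));print(B.round(),np.nanmax(W[m][:,2]))
print(np.round([w2g(b) for b in B]))
s,r=st();print(r.as_matrix().round(3),s['joint_pos'])
plan(-110,-109,50,0);plan(-110,-109,50,np.pi)
E
```

```text
[[ 237. -254.]
 [ 312. -508.]
 [ 440. -470.]
 [ 366. -216.]] 136.2321007412702
[[-288.  292.]
 [-544.  225.]
 [-510.   96.]
 [-254.  163.]]
t 0.1 P [ 225.1 -582.3  230.1] g [-616.1  313.8] F [-0.7 -0.5  0.1] open 85.72696394540736
[[ 0.933  0.361 -0.001]
 [ 0.361 -0.933  0.002]
 [ 0.    -0.002 -1.   ]] [-1.27165866e+00  3.08972382e-01  1.63506494e+00  1.76320742e-05
  1.19970203e+00 -6.96926217e-02]
t 0.1 P [ 225.1 -582.3  230.1] g [-616.1  313.8] F [-0.7 -0.5  0.1] open 85.72696394540736
rotvec [-3.0000e-04 -3.0000e-03 -2.8012e+00] shift after turn (m) [-0.4228  0.5061  0.1801] before [ 0.5674 -0.3355  0.1809]
t 0.1 P [ 225.1 -582.3  230.1] g [-616.1  313.8] F [-0.7 -0.5  0.1] open 85.72696394540736
rotvec [-2.100e-03  2.000e-04  3.404e-01] shift after turn (m) [ 0.4228 -0.5061  0.1801] before [ 0.5674 -0.3355  0.1809]
```

```bash
python3 - <<'E'
import cv2
a=cv2.imread('pics/top0.png')[140:245,160:345]
cv2.imwrite('pics/crop0.png',cv2.resize(a,None,fx=4,fy=4,interpolation=3))
E
```

```text
(no output)
```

View pics/crop0.png

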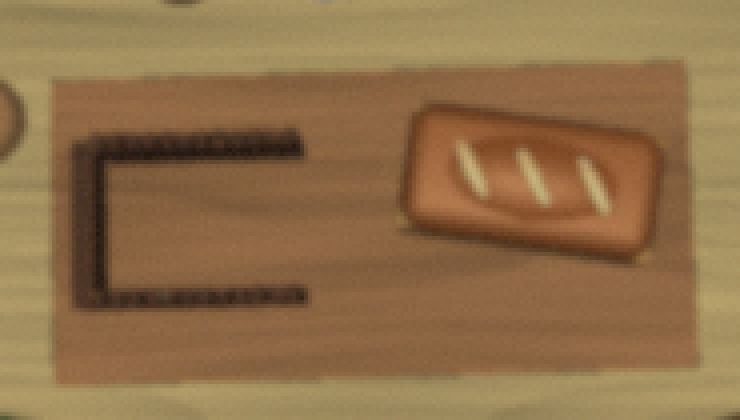

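The crop confirms the small brown loaf at about (530,185) in the crop, askew with its front left, and the cheeks' mouth at x≈305.

Emit:
move_arm --steps '[[[0,0,0.1135],[0,0,0],1],[[0,0,0.1135],[0,0,0],1],[[0,0,0.1135],[0,0,0],1],[[0,0,0],[0.0384,-0.046,0],1],[[0,0,0],[0.0384,-0.046,0],1],[[0,0,0],[0.0384,-0.046,0],1],[[0,0,0],[0.0384,-0.046,0],1],[[0,0,0],[0.0384,-0.046,0],1],[[0,0,0],[0.0384,-0.046,0],1],[[0,0,0],[0.0384,-0.046,0],1],[[0,0,0],[0.0384,-0.046,0],1],[[0,0,0],[0.0384,-0.046,0],1],[[0,0,0],[0.0384,-0.046,0],1],[[0,0,0],[0.0384,-0.046,0],1],[[0,0,0],[0,0,0],1],[[0,0,0],[0,0,0],1]]'

```text
t: 2.1
position: [632.4, -65.2, 230.4]
eef_rot: [1.0, 0.015, -0.001, 0.0]
force: [-0.9, -1.1, 0.4]
opening: 85.4
finger_force: 0.0
```

```bash
python3 - <<'E'
from h import *
plan(-110,-109,50,np.pi);print(manip.read_state()['joint_pos'])
E
```

```text
t 2.1 P [632.4 -65.2 230.4] g [-110.8 -108.1] F [-0.9 -1.1  0.4] open 85.43402987008318
rotvec [0.0003 0.0022 0.0008] shift after turn (m) [ 0.0009 -0.0008  0.1804] before [ 0.0013 -0.0009  0.1804]
[-1.70824440e-01  3.30606730e-01  1.60608689e+00 -7.57875746e-04
  1.20697475e+00  1.37101383e+00]
```

Emit:
move_arm --steps '[[[0,0,0],[0,0,0.036],1],[[0,0,0],[0,0,0.036],1],[[0,0,0],[0,0,0.036],1],[[0,0,0],[0,0,0.036],1],[[0,0,0],[0,0,0.036],1],[[0,0,0],[0,0,0],1],[[0,0,0],[-0.006,0,0],1],[[0,0,0],[-0.006,0,0],1],[[0,0,0],[-0.006,0,0],1],[[0,0,0],[-0.006,0,0],1],[[0,0,0],[-0.006,0,0],1],[[0,0,0],[-0.006,0,0],1],[[0,0,0],[0,0,0],1]]'

```text
t: 3.72
position: [596.7, -66.3, 51.4]
eef_rot: [1.0, 0.014, -0.0, 0.0]
force: [2.3, 0.5, 1.8]
opening: 85.3
finger_force: 1.1
```

```bash
cat >> h.py <<'E'
def loaf(f,x0=-240,x1=40,zmin=70,zmax=114):
    for n in('top','side'):
        snap(n,f+n);W,p=cloud(f+n);q=(W[...,:2]-C)@A
        m=(q[...,0]>x0)&(q[...,0]<x1)&(abs(q[...,1])<110)&(W[...,2]>zmin)&(W[...,2]<zmax)
        h=p.astype(int);m&=(h[...,0]-h[...,2]>30)
        k,l,s,_=cv2.connectedComponentsWithStats(m.astype(np.uint8));m=l==1+np.argmax(s[1:,4])
        r=cv2.minAreaRect(q[m].astype(np.float32));print(n,m.sum(),np.round(r[0],1),np.round(r[1],1),round(r[2],2),'zmax',np.nanpercentile(W[m][:,2],99).round(1))
E
python3 - <<'E'
from h import *
st();loaf('a');a=cv2.imread('pics/atop.png')[140:245,160:345];b=cv2.imread('pics/aside.png')[130:300,180:330]
cv2.imwrite('pics/a.png',np.hstack([cv2.resize(a,(480,272)),cv2.resize(b,(240,272))]))
E
```

```text
t 3.725 P [596.7 -66.3  51.4] g [-110.9  -72.4] F [2.3 0.5 1.8] open 85.33576958679225
top 310 [-204.6   -2.5] [96.3 31.3] 84.76 zmax 107.3
side 1338 [-123.7  -12.6] [103.3 195.3] 86.17 zmax 112.1
```

View pics/a.png

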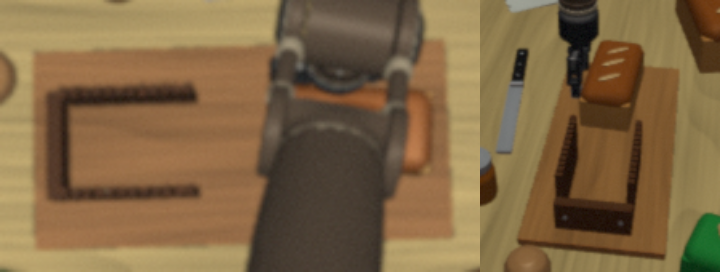

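The view shows the hand beside the loaf (about (350,90) left panel), which is turning and still flat. I'll finish the sideways push, then back off and rise.

Emit:
move_arm --steps '[[[0,0,0],[-0.005,0,0],1],[[0,0,0],[-0.005,0,0],1],[[0,0,0],[-0.003,0,0],1],[[0,0,0],[0,0,0],1],[[0,0,0],[0,0,0],1],[[0,0,0],[0.03,0,0],1],[[0,0,0],[0.02,0,0],1]]'

```text
t: 4.7
position: [633.7, -65.5, 50.6]
eef_rot: [1.0, 0.014, -0.001, 0.0]
force: [0.4, 0.2, -0.3]
opening: 85.3
finger_force: 0.0
```

```bash
python3 - <<'E'
from h import *
st();loaf('b')
E
```

```text
t 4.7 P [633.7 -65.5  50.6] g [-111.2 -109.3] F [ 0.4  0.2 -0.3] open 85.25531009284816
top 477 [-194.7    0.6] [96.3 60.2] 88.85 zmax 109.4
side 1306 [-124.6   -0.3] [190.5  96.6] 0.03 zmax 112.1
```

```bash
python3 - <<'E'
from h import *
plan(-250,0,50,np.pi/2);plan(-250,0,50,-np.pi/2)
E
```

```text
t 4.8 P [635.1 -65.6  51. ] g [-111.3 -110.8] F [-0.7 -0.3  0.2] open 85.71059638162262
rotvec [ 7.0000e-04 -4.0000e-04  1.5714e+00] shift after turn (m) [0.1387 0.1108 0.001 ] before [-0.1109  0.1387  0.0012]
t 4.8 P [635.1 -65.6  51. ] g [-111.3 -110.8] F [-0.7 -0.3  0.2] open 85.71059638162262
rotvec [ 4.0000e-04  7.0000e-04 -1.5701e+00] shift after turn (m) [-0.1387 -0.1108  0.001 ] before [-0.1109  0.1387  0.0012]
```

Emit:
move_arm --steps '[[[0,0,0],[0,0,-0.05],1],[[0,0,0],[0,0,-0.05],1],[[0,0,0],[0,0,-0.05],1],[[0,0,-0.1745],[0,0,0],0.5],[[0,0,-0.1745],[0,0,0],0.5],[[0,0,-0.1745],[0,0,0],0.5],[[0,0,-0.1745],[0,0,0],0.5],[[0,0,-0.1745],[0,0,0],0.5],[[0,0,-0.1745],[0,0,0],0.5],[[0,0,-0.1745],[0,0,0],0.5],[[0,0,-0.1745],[0,0,0],0.5],[[0,0,-0.1745],[0,0,0],0.5],[[0,0,0],[-0.0347,-0.0277,0],0.5],[[0,0,0],[-0.0347,-0.0277,0],0.5],[[0,0,0],[-0.0347,-0.0277,0],0.5],[[0,0,0],[-0.0347,-0.0277,0],0.5],[[0,0,0],[0,0,0],0.5],[[0,0,0],[0,0,0],0.5]]'

```text
t: 7.05
position: [526.3, -206.7, 200.7]
eef_rot: [0.697, 0.717, -0.0, -0.001]
force: [-0.6, -0.3, 1.4]
opening: 42.7
finger_force: 0.0
```

```bash
python3 - <<'E'
from h import *
plan(-250,0,50,-np.pi/2);loaf('c')
E
```

```text
t 7.05 P [ 526.3 -206.7  200.7] g [-249.2    2. ] F [-0.6 -0.3  1.4] open 42.69761703537612
rotvec [-0.0016 -0.0011 -0.0012] shift after turn (m) [-0.0008  0.002   0.1507] before [-0.001   0.0023  0.1507]
top 2043 [-129.6    1. ] [190.4  96.2] 0.02 zmax 112.5
side 1306 [-126.9   -0.3] [ 96.7 194.7] 89.93 zmax 111.3
```

Emit:
move_arm --steps '[[[0,0,0],[0,0.002,0.05],0.5],[[0,0,0],[0,0,0.05],0.5],[[0,0,0],[0,0,0.05],0.5],[[0,0,0],[0,0,0],0.5],[[0,0,0],[0.008,0,0],0.5],[[0,0,0],[0.006,0,0],0.5],[[0,0,0],[0.006,0,0],0.5],[[0,0,0],[0.006,0,0],0.5],[[0,0,0],[0.008,0,0],0.5],[[0,0,0],[0.008,0,0],0.5],[[0,0,0],[0.008,0,0],0.5],[[0,0,0],[0.008,0,0],0.5],[[0,0,0],[0.008,0,0],0.5],[[0,0,0],[0.008,0,0],0.5],[[0,0,0],[0.006,0,0],0.5],[[0,0,0],[0.004,0,0],0.5],[[0,0,0],[0,0,0],0.5]]'

```text
t: 9.28
position: [529.2, -124.1, 53.4]
eef_rot: [0.697, 0.717, 0.001, 0.003]
force: [1.1, -5.1, 2.6]
opening: 42.6
finger_force: 2.3
```

```bash
python3 - <<'E'
from h import *
st();loaf('d',-180,50);a=cv2.imread('pics/dtop.png')[140:245,160:345];b=cv2.imread('pics/dside.png')[130:300,180:330]
cv2.imwrite('pics/d.png',np.hstack([cv2.resize(a,(480,272)),cv2.resize(b,(240,272))]))
E
```

```text
t 9.275 P [ 529.2 -124.1   53.4] g [-166.8   -3.3] F [ 1.1 -5.1  2.6] open 42.59719493393333
top 1561 [-41.1   1. ] [149.  96.] 0.27 zmax 112.5
side 1465 [-66.4   0.3] [ 95.8 211.7] 89.5 zmax 111.9
```

View pics/d.png

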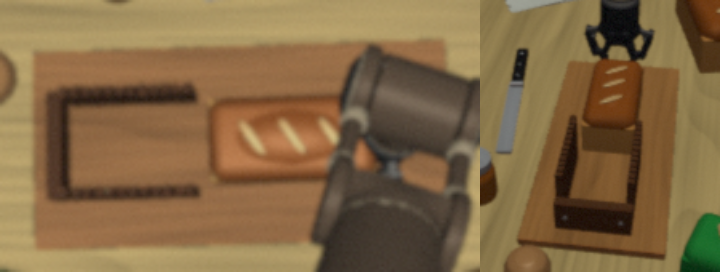

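The loaf is straight at the mouth: its front edge is at (210,140) in the left panel, between the cheek tips at (195,95) and (197,190). I'm continuing the push.

Emit:
move_arm --steps '[[[0,0,0],[0.006,0,0],0.5],[[0,0,0],[0.006,0,0],0.5],[[0,0,0],[0.006,0,0],0.5],[[0,0,0],[0.006,0,0],0.5],[[0,0,0],[0.006,0,0],0.5],[[0,0,0],[0.006,0,0],0.5],[[0,0,0],[0.006,0,0],0.5],[[0,0,0],[0.006,0,0],0.5],[[0,0,0],[0,0,0],0.5]]'

```text
t: 10.5
position: [526.6, -75.3, 52.2]
eef_rot: [0.697, 0.717, 0.001, 0.001]
force: [0.7, -3.0, 5.8]
opening: 43.0
finger_force: 1.9
```

```bash
python3 - <<'E'
from h import *
st();loaf('e',-130,100);plan(-114,0,50,-np.pi/2)
E
```

```text
t 10.5 P [526.6 -75.3  52.2] g [-117.9   -2. ] F [ 0.7 -3.   5.8] open 42.95472175487455
top 1471 [15.3  8.9] [113.7 137.7] 88.14 zmax 112.9
side 1594 [-15.3   0.6] [ 99.7 205.9] 87.96 zmax 112.0
t 10.6 P [526.6 -75.3  52.2] g [-117.9   -2. ] F [ 0.9 -2.7  6. ] open 42.33494779331461
rotvec [ 0.0019  0.0004 -0.0005] shift after turn (m) [ 0.0039 -0.002   0.0022] before [ 0.0039 -0.002   0.0022]
```

Emit:
move_arm --steps '[[[0,0,0],[0.006,0,0],0.5],[[0,0,0],[0.006,0,0],0.5],[[0,0,0],[0.006,0,0],0.5],[[0,0,0],[0.006,0,0],0.5],[[0,0,0],[0.006,0,0],0.5],[[0,0,0],[0.006,0,0],0.5],[[0,0,0],[0.006,0,0],0.5],[[0,0,0],[0.006,0,0],0.5],[[0,0,0],[0.006,0,0],0.5],[[0,0,0],[0.006,0,0],0.5],[[0,0,0],[0.006,0,0],0.5],[[0,0,0],[0.006,0,0],0.5],[[0,0,0],[0.006,0,0],0.5],[[0,0,0],[0.006,0,0],0.5],[[0,0,0],[0.006,0,0],0.5],[[0,0,0],[0.006,0,0],0.5],[[0,0,0],[0.006,0,0],0.5],[[0,0,0],[0,0,0],0.5]]'

```text
t: 12.85
position: [523.4, 26.6, 52.2]
eef_rot: [0.697, 0.717, 0.0, 0.001]
force: [-0.2, -4.0, 7.4]
opening: 42.7
finger_force: 2.3
```

```bash
python3 - <<'E'
from h import *
st()
snap('side','fside');snap('top','ftop');a=cv2.imread('pics/ftop.png')[140:245,160:345];b=cv2.imread('pics/fside.png')[130:300,180:330]
cv2.imwrite('pics/f.png',np.hstack([cv2.resize(a,(480,272)),cv2.resize(b,(240,272))]))
E
```

```text
t 12.85 P [523.4  26.6  52.2] g [-16.   -1.8] F [-0.2 -4.   7.4] open 42.74788702894917
```

View pics/f.png

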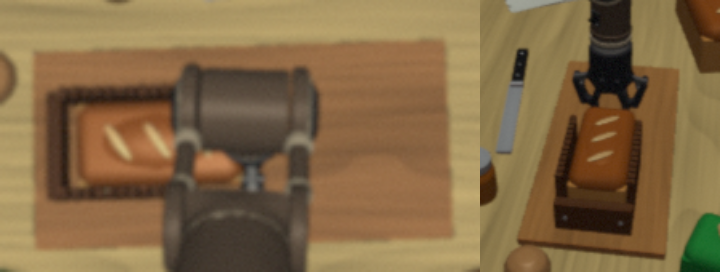

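The loaf is well inside the cheeks, about 20 mm short of the stop (gap at x 66–80, left panel). The last stretch goes slowly.

Emit:
move_arm --steps '[[[0,0,0],[0.003,0,0],0.5],[[0,0,0],[0.003,0,0],0.5],[[0,0,0],[0.003,0,0],0.5],[[0,0,0],[0.003,0,0],0.5],[[0,0,0],[0.003,0,0],0.5],[[0,0,0],[0.002,0,0],0.5],[[0,0,0],[0,0,0],0.5]]'

```text
t: 13.82
position: [522.9, 42.9, 52.2]
eef_rot: [0.697, 0.717, -0.0, 0.001]
force: [0.9, -5.3, 7.1]
opening: 42.6
finger_force: 3.1
```

Emit:
move_arm --steps '[[[0,0,0],[0.002,0,0],0.5],[[0,0,0],[0.001,0,0],0.5],[[0,0,0],[0,0,0],0.5]]'

```text
t: 14.2
position: [522.8, 45.8, 52.2]
eef_rot: [0.697, 0.717, -0.0, 0.001]
force: [0.7, -6.5, 6.4]
opening: 42.7
finger_force: 3.3
```

Emit:
move_arm --steps '[[[0,0,0],[0.0015,0,0],0.5],[[0,0,0],[0,0,0],0.5]]'

```text
t: 14.45
position: [522.8, 46.2, 52.2]
eef_rot: [0.697, 0.717, -0.001, 0.002]
force: [0.0, -10.6, 6.5]
opening: 42.7
finger_force: 5.9
```

Emit:
move_arm --steps '[[[0,0,0],[0.0015,0,0],0.5],[[0,0,0],[0,0,0],0.5]]'

```text
t: 14.7
position: [523.0, 46.2, 52.3]
eef_rot: [0.696, 0.718, -0.002, 0.002]
force: [0.3, -16.3, 6.8]
opening: 42.8
finger_force: 8.0
```

The force is rising with no travel, so the loaf is against the stop. I'll back off, rise and verify.

Emit:
move_arm --steps '[[[0,0,0],[-0.01,0,0],0.5],[[0,0,0],[-0.03,0,0],0.5],[[0,0,0],[-0.05,0,0],0.5],[[0,0,0],[-0.05,0,-0.02],0.5],[[0,0,0],[-0.05,0,-0.03],0.5],[[0,0,0],[0,0,-0.05],0.5],[[0,0,0],[0,0,-0.05],0.5],[[0,0,0],[0,0,0],0.5],[[0,0,0],[0,0,0],0.5]]'

```text
t: 15.82
position: [526.1, -139.0, 199.9]
eef_rot: [0.697, 0.717, -0.0, -0.002]
force: [-0.9, 0.0, -0.2]
opening: 42.5
finger_force: 0.0
```

```bash
python3 - <<'E'
from h import *
st();loaf('g',-10,198,85,114)
W,p=cloud('gtop');q=(W[...,:2]-C)@A
m=(q[...,0]>-5)&(q[...,0]<195)&(abs(q[...,1])<47)&(W[...,2]>60)
print('top loaf x range',np.nanpercentile(q[m][:,0],[0,1,99,100]).round(1))
a=cv2.imread('pics/gtop.png')[100:245,130:345];b=cv2.imread('pics/gside.png')[130:320,150:330]
cv2.imwrite('pics/g.png',np.hstack([cv2.resize(a,(480,324)),cv2.resize(b,(307,324))]))
E
```

```text
t 15.825 P [ 526.1 -139.   199.9] g [-181.6    0.3] F [-0.9  0.  -0.2] open 42.492037220970104
top 1972 [106.   8.] [183.8 108.1] 0.23 zmax 112.6
side 1593 [108.1   1.2] [ 97.4 179.7] 89.69 zmax 112.2
top loaf x range [ 14.   14.5 192.2 194.8]
```

View pics/g.png

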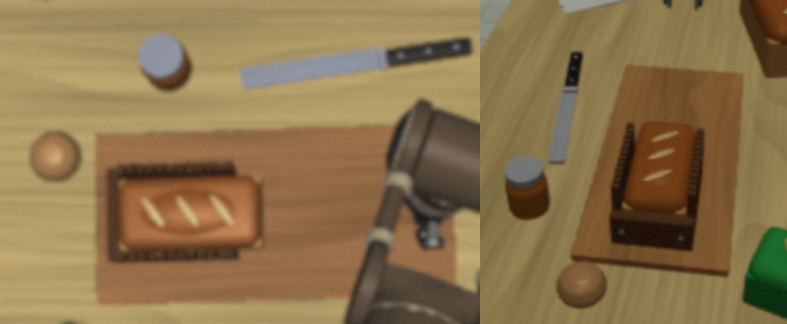

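The loaf is seated against the stop with its rear at x≈14.5 mm in the guide's frame. It lies flat and square at (190,210), left panel. The jar, knife and roll have not moved and the hand is clear.

```bash
python3 -c "
from station import order
print(order.finish_job())"
```

```text
the job is handed in; nothing more can be done
None
```

I pushed the loaf straight in between the cheeks until it rested against the end stop. It is flat and square, the jar, roll and knife look unmoved, the hand is clear, and the job is handed in (no verdict was returned).

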